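Seal the bench brush washer with its bail clasp

ROBOT

A 6-joint arm with a two-finger parallel gripper is mounted at the origin on the work surface. World frame = base frame: x ahead of the robot, y to its left, z up, the work surface at z = 0. Lengths are in mm, angles in degrees, forces in N, time in s.
With the tool pointing down it reaches from about 300 to 850 mm from the base axis. Payload 4.2 kg.
Tool frame: the origin (TCP) lies between the finger pads; the fingertips stand 22 mm ahead of it and the grasp point (between the pads) lies 3 mm ahead of it; z points along the fingers, y is the direction in which the jaws open and shut (so a half turn about z gives the same grasp; the last joint's range is limited). The gripper opens to 91 mm and grips with 3 to 60 N. Pads are 32 mm wide; open, the fingers measure 118 mm over their backs; the gripper's body (76 mm by 178 mm) begins 60 mm behind the grasp point.
Start: joints at [-69.557, 18.312, 89.639, -0, 72.044, -1.146], TCP at [211.573, -534.675, 235.976] pointing down, gripper open.
Joint ranges: [-177.97, 177.97], [-48.28, 115.42], [12.27, 149.76], [-77.06, 257.06], [2.81, 150.46], [-146.56, 146.56]. Speed limits (degrees/s): [147.25, 147.25, 180, 180, 180, 180].

INTERFACE

Orientations are given as [roll, pitch, yaw] about the fixed x, y, z axes, in that order (R = Rz(yaw) Ry(pitch) Rx(roll)).
In Python, from workcell import telemetry, cams, env gives the robot as it stands.
- The arm moves only by the shell command python3 -m inch 'ROWS' [FORCE]. ROWS is JSON, a list of rows, each an object of numbers: "x", "y", "z": the shift along the tool's x, y, z in cm; "yaw": the turn about the tool's z in units of 5 degrees (1.0 is 5 degrees); "gripper": the gripper's target within -1 to 1 (fully open at 1, half-way at 0, shut at -1). A call has 1 to 12 rows; each row shifts and turns the commanded pose from where the row before left it, along the tool's axes as they then stand; what a row does not reach is not made up. A row lasts 1/12 s, in which the tool goes at most 41.7 mm and 7.16 degrees, less where a joint would pass 70% of its speed; a pose out of reach is approached as far as the arm can. A call is refused whole if a number of a shift passes 4.17 or a number of a turn 1, either way. A call with a gripper value outside its range is refused whole. The fingers move at their own pace and stop on an object; FORCE is the grip in N (left out, the last holds). Time passes only in rows, so rows that do not move let the fingers close. It gives the time, the measured TCP pose, the force and the opening at its end, in the units of the state.
- telemetry.state(): the state, without advancing time (a new reading comes with each control period).
- cams.grab_frame(name): name is "scene" or "top" or "wrist"; returns a dict with "pixels" (384x512x3 uint8, red, green, blue), "mtx" (3x3 intrinsics, pixels), "distortion" ([k1, k2, p1, p2, k3] as OpenCV has them; the pictures are not rectified), "rvec" (rotation vector, rad) and "tvec" (3), from world to camera coordinates, as OpenCV has them. Camera axes: x right, y down, z forward; pixel columns grow to the right and rows downward; lengths in mm; the calibration is good to about 2 mm. A picture is of the moment at which its call begins. There is no depth.
- env.job_done(): hands the job in, once; it reports no verdict.
The state is a dict: "time_s": time; "qpos": joint angles; "qvel": joint speeds; "effort": joint torques, N m; "ee_pos": TCP position; "ee_rot": TCP orientation; "force": force on the tool from outside, world axes, zero at the start; "torque": the same for the moment, N m; "gripper_width": finger opening in mm.
Only numpy, scipy, OpenCV 4.12 (cv2) and the standard library are available. Lean on these libraries where they do the work, as an engineer would, in place of code of your own. Each camera call takes 0.05 s, during which the arm holds its last target. There are 200 camera calls.

TASK

Close up the steel brush washer for the night: set its lid gently on the mouth, groove in line with the wire bail, and let go; then swing the bail up over the lid so that it drops into the groove, and push the lever down past centre until it stays fully home, so that the lid is clamped down square on its seal. Feel your way and do not force the wire parts, and leave the other things on the bench where they are.

Things in the scene. Friction and masses are not known exactly. Their poses are not given: they have to be found in the camera images.
- mouth (a point): Centre of the brush washer's open mouth at rim height, 130 mm above the bench. The washer is a plain steel pot, 80 mm outer diameter, wall 3.5 mm, screwed down by a 120 x 130 x 6 mm foot plate; it cannot move. Axes: z up, -x points to the lever's side, +x to the side where the open bail leans, y along the pivots.
- seal (a point): Centre of the top of the black rubber seal ring on the rim, 4 mm above the mouth point; axes as the mouth's. The seal is springy: the lid sinks into it from about 5 N on, then 1 mm for every 25 N, at most 4 mm.
- lever_axis (a point): Middle of the lever's hinge axis, inside the pot, 42 mm below the mouth point and 12 mm to +x of it; the axis runs along the washer's y.
- lever (a joint): Lever angle, rad: 0 fully home (thumb tab 32 degrees below level on the washer's -x side), grows as the tab swings up, at most 1.31. A fork of 4.4 mm steel wire, arms 91 mm apart outside the pot, joined by the tab. Friction (about 1 N at the tab) keeps it where it is left. Under the bail's load it is pushed back towards open before centre (0.26) and drawn home beyond it.
- lever_tab (a point): Centre of the face of the lever's thumb tab that is pressed: a flat steel plate 42 mm wide (along y), 20 mm long, 4 mm thick, its mid-plane through the lever's axis, its centre 92 mm out. While the lever is open this face looks up and towards the pot. Axes as the washer's, turned about y with the lever (z leaves the face tilted 32 degrees when home).
- bail (a joint): Angle of the bail relative to the lever, rad, about its pivot on the lever's cheeks: 0 with the bar in the lid's groove and the lever home; grows as the bail swings back to the washer's +x side; -1.6 to 0.9. Slight friction keeps it where it is left.
- bail_pivot (a point): Middle of the axis, along the washer's y, on which the bail swings: 16 mm from the lever's axis and carried by the lever (it moves up and to -x as the lever opens).
- bail_bar (a point): Middle of the bail's straight top bar, on the wire's centre line. The bail is a hoop of 4.4 mm steel wire, 101 mm wide along y, corners bevelled over the last 12 mm; the bar circles the bail pivot at 90 mm. At the start it leans back on the washer's +x side, clear of the mouth.
- lid_grip (a point): Centre of the saddle on top of the lid, half-way up: 14 mm above the lid's disc, 15 mm below the two crests. The saddle is steel, 26 mm wide along the lid's y with flat upright end faces, 40 mm along its x with sides upright for 18 mm, then sloping up to the crests. Seated on the slack seal this point is 21 mm above the mouth point.
- lid_under (a point): Centre of the underside of the lid's plug, 24 mm below lid_grip; the lid starts standing on it on the bench. The lid is a plain steel disc, 79 mm diameter, 3 mm thick, about 170 g; the plug below it is 67 mm in diameter with a tapered edge, 7 mm deep, and enters the mouth with about 3 mm to spare all round. Axes: z up, y along the groove.
- lid_groove (a point): Bottom of the V groove across the saddle's top, along lid y: 4.2 mm deep, 11.6 mm wide between the crests, 10.8 mm above lid_grip. The bail's bar is to lie in it: lid y along the washer's y, either way round. With the lever open the bar rubs over the first crest (5 to 15 N of push, drawing the lever further open), then drops in and the push fades; pushed on, it leaves over the other crest.
- spirit: white plastic bottle with red cap, 64 mm diameter, 190 mm tall; origin under its centre; leave it
- dip_pot: small open black pot, 90 mm diameter, 75 mm tall; leave it
- tin: grey and red paint tin, 108 mm diameter, 118 mm tall; leave it
- knife: putty knife with wooden handle, 230 mm long, lying; leave it
- tape: roll of paper tape lying flat, 96 mm diameter, 24 mm tall; leave it
- flat_brush: flat paint brush, 210 mm long, lying; leave it
- tin_lid: flat plain lid of a paint tin, 100 mm diameter, 8 mm tall, without saddle; leave it
- stir_stick: wooden stir stick, 240 x 22 x 6 mm, lying; leave it

How it is judged:
By the outcome, as a careful person would: the job done as asked, in the order asked, and still so for the second after the job is handed in, with the robot touching nothing.
It also fails if it takes over 67 s, if anything falls off the work surface, if the arm or the gripper's body presses on something with over 40 N, if the wrist force passes 120 N, or if a joint passes its speed limit or range.

## Working session

There is one attempt and no reset: what is moved stays moved. The work goes in short steps, Python scripts to look and compute and a shell command to move; the robot and the scene stay as the last step left them, time stands still between calls to the robot, and variables do not carry over. Pictures are saved under pics/ and viewed, about 8 in all and at most 12, crops included, and the job is handed in when it is done.

```bash
mkdir -p pics; ls
python3 - <<'E'
from workcell import telemetry, cams
import cv2,numpy as np
print(telemetry.state())
ims=[]
for n in("scene","top"):
    f=cams.grab_frame(n); cv2.imwrite(f"pics/{n}0.png",f["pixels"][:,:,::-1])
    R=cv2.Rodrigues(np.array(f["rvec"]))[0]; print(n,f["mtx"],f["distortion"],-R.T@np.array(f["tvec"]).ravel(), R[2])
E
```

```text
pics
{'time_s': 0.0, 'qpos': array([-6.95575730e+01,  1.83539036e+01,  8.97038641e+01, -5.67701117e-04,
        7.20418864e+01, -1.14628059e+00]), 'qvel': array([ 0.0157904 , -0.00335037, -0.01401374, -0.10218378,  0.01792825,
       -0.03784621]), 'effort': array([-1.67573235e-04, -4.12453651e+01, -2.31974888e+01,  7.27161602e-02,
        4.54621157e-02, -1.93795590e-04]), 'ee_pos': array([ 211.40982095, -534.2602805 ,  235.11476473]), 'ee_rot': array([-1.79900355e+02, -1.45395445e-03,  2.15888819e+01]), 'force': array([-0.33072068, -0.00425117,  0.11482449]), 'torque': array([ 0.02068067, -0.02364748,  0.02733326]), 'gripper_width': 91.43378531227285}
scene [[354.67177098   0.         250.28894185]
 [  0.         354.67177098 196.03742611]
 [  0.           0.           1.        ]] [0.00105321 0.         0.         0.         0.        ] [1431.20583173 -265.79164352  732.96200959] [-0.81905115  0.18493471 -0.54309702]
top [[443.20154174   0.         255.42953989]
 [  0.         443.20154174 197.46644137]
 [  0.           0.           1.        ]] [-0.15057621  0.          0.          0.          0.        ] [ 383.4815284   -27.40051303 1414.58533242] [ 0.10405187  0.00307516 -0.99456712]
```

View pics/top0.png

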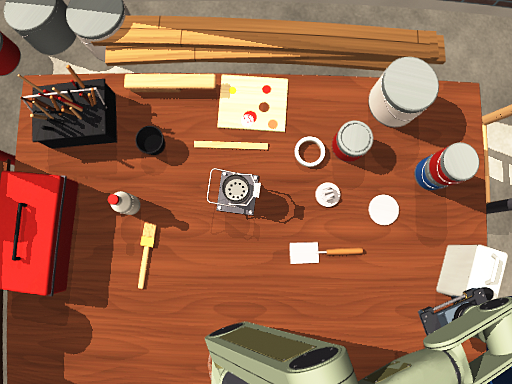

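View pics/scene0.png

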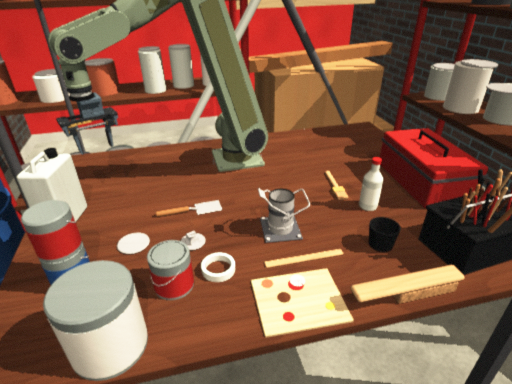

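The top view shows the washer at about (238,190), with the bail leaning left (world +y) and the lever tab to the right at (256,188). The saddled lid is at (328,194) and the decoy tin lid at (384,210). Next I'll take close crops and write a ray helper.

```bash
cat > h.py <<'E'
from workcell import telemetry, cams
import cv2,numpy as np
from scipy.spatial.transform import Rotation as Rot
def grab(n,save=None):
    f=cams.grab_frame(n); f={k:np.array(v) for k,v in f.items()}
    if save: cv2.imwrite(f"pics/{save}.png",f["pixels"][:,:,::-1]); np.savez(f"pics/{save}.npz",**f)
    return f
def load(s): return dict(np.load(f"pics/{s}.npz"))
def ray(f,uv):
    p=cv2.undistortPoints(np.array([[uv]],float),f["mtx"],f["distortion"]).ravel()
    R=cv2.Rodrigues(f["rvec"])[0]; return -R.T@f["tvec"].ravel(), R.T@np.array([p[0],p[1],1])
def onz(f,uv,z):
    c,d=ray(f,uv); return c+d*(z-c[2])/d[2]
def proj(f,P): return cv2.projectPoints(np.array(P,float).reshape(-1,1,3),f["rvec"],f["tvec"],f["mtx"],f["distortion"])[0].reshape(-1,2)
def crop(f,x0,y0,w,h,s): return cv2.resize(f["pixels"][y0:y0+h,x0:x0+w,::-1],None,fx=s,fy=s,interpolation=cv2.INTER_CUBIC)
E
python3 - <<'E'
from h import *
t=grab("top","top1"); s=grab("scene","scene1")
a=crop(t,200,160,65,60,6); b=crop(t,305,170,65,60,6); c=crop(s,250,175,65,70,6)[:360]
cv2.imwrite("pics/c1.png",np.vstack([np.hstack([a,b]),])[:, :800])
for z in(0,6,130,134): print(z,onz(t,(238,190),z).round(1))
for z in(0,10,24): print(z,onz(t,(328,194),z).round(1))
E
```

```text
0 [554.5  33.5   0. ]
6 [553.8  33.2   6. ]
130 [538.8  27.9 130. ]
134 [538.3  27.7 134. ]
0 [ 547.2 -256.8    0. ]
10 [ 546.  -255.1   10. ]
24 [ 544.4 -252.9   24. ]
```

View pics/c1.png

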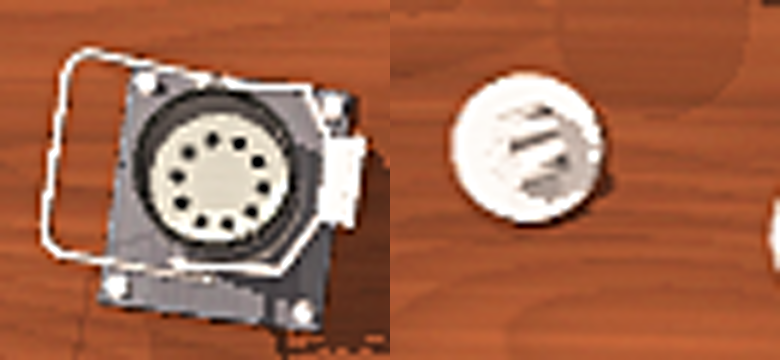

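The top crop shows the seal ring centred near (236.4,188.5). The bail bar is tilted about 7° and the lid's groove runs along roughly world (0.39,-0.92). I'll move above the lid for a close look.

```bash
python3 -m inch '[{"x":3.2,"y":-1.06},{"x":3.2,"y":-1.06},{"x":3.2,"y":-1.06},{"x":3.2,"y":-1.06},{"x":3.2,"y":-1.06},{"x":3.2,"y":-1.06},{"x":3.2,"y":-1.06},{"x":3.2,"y":-1.06},{"x":3.2,"y":-1.06},{"x":3.2,"y":-1.06},{"x":3.2,"y":-1.06},{}]'
python3 - <<'E'
from h import *
t=load("top1")
print("mouth",onz(t,(236.4,188.5),134))
a,b=[onz(t,(200+u/6,160+v/6),175) for u,v in((64,85),(48,225))]
d=b-a;print(a,b,"bar yaw x",np.degrees(np.arctan2(-d[0],d[1])))
print(telemetry.state()['ee_pos'],telemetry.state()['ee_rot'])
w=grab("wrist","w1"); c,_=ray(w,(256,192)); print("cam",c)
E
```

```text
mouth [542.64549875  32.47858802 134.        ]
[577.10440967 104.53112425 175.        ] [510.50823551 110.03124381 175.        ] bar yaw x 85.27870699960789
[ 211.43818579 -534.41999338  235.45690252] [-1.79940764e+02  2.88500559e-05  2.15883568e+01]
cam [ 285.97661004 -505.18266821  384.02979071]invalid input
```

View pics/w1.png

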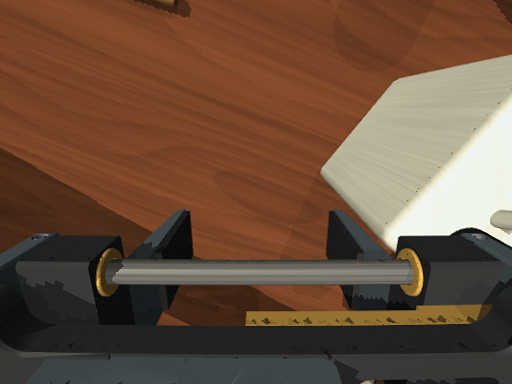

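The wrist camera sits on the tool's +x side. The jug is ahead-right at (322,170), so I'll rise while I move off. Empty rows are refused.

```bash
python3 -m inch '[{"z":-3.5,"y":-1},{"z":-3.5,"y":-1},{"x":3.6,"y":-1.2},{"x":3.6,"y":-1.2},{"x":3.6,"y":-1.2},{"x":3.6,"y":-1.2},{"x":3.6,"y":-1.2},{"x":3.6,"y":-1.2},{"x":3.6,"y":-1.2},{"x":3.6,"y":-1.0},{"x":3.2,"y":-0.8,"z":3},{"z":3}]'
python3 -m inch '[{"x":0},{"x":0}]'
python3 - <<'E'
from h import *
s=telemetry.state();print(s['ee_pos'],s['ee_rot'],s['qpos'])
w=grab("wrist","w2")
E
```

```text
[ 211.49538108 -534.46525662  235.57855103] [-1.79955345e+02  2.27546157e-04  2.15897576e+01] [-6.95564005e+01  1.83302921e+01  8.96703725e+01 -1.17810273e-03
  7.20439765e+01 -1.14579441e+00]invalid input
invalid input
```

View pics/w2.png

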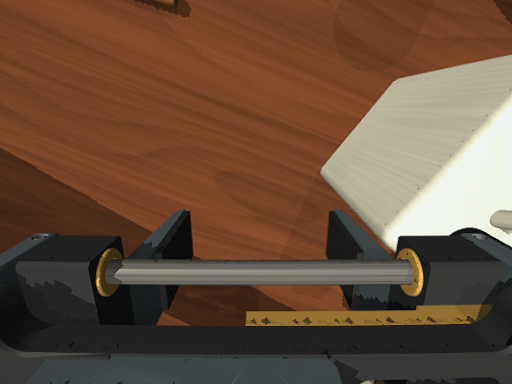

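Nothing moved: rows probably need all the keys. I'll test that with a single row.

```bash
python3 -m inch '[{"x":0,"y":-1,"z":-3.5,"yaw":0,"gripper":1}]'
```

```text
time_s: 0.38
ee_pos: [207.1, -523.2, 264.6]
ee_rot: [-179.2, -0.0, 21.6]
force: [-0.3, 0.8, -1.0]
gripper_width: 91.3
```

```bash
python3 -m inch '[{"x":1.5,"y":-1,"z":-3.5,"yaw":0,"gripper":1},{"x":3.6,"y":-1.2,"z":0,"yaw":0,"gripper":1},{"x":3.6,"y":-1.2,"z":0,"yaw":0,"gripper":1},{"x":3.6,"y":-1.2,"z":0,"yaw":0,"gripper":1},{"x":3.6,"y":-1.2,"z":0,"yaw":0,"gripper":1},{"x":3.6,"y":-1.2,"z":0,"yaw":0,"gripper":1},{"x":3.6,"y":-1.2,"z":0,"yaw":0,"gripper":1},{"x":3.6,"y":-1.2,"z":0,"yaw":0,"gripper":1},{"x":3.6,"y":-1.2,"z":0,"yaw":0,"gripper":1},{"x":3,"y":-1,"z":2,"yaw":0,"gripper":1},{"x":0,"y":0,"z":3.5,"yaw":0,"gripper":1},{"x":0,"y":0,"z":0,"yaw":0,"gripper":1}]'
python3 - <<'E'
from h import *
s=telemetry.state();print(s['ee_pos'],s['ee_rot'],s['qpos'])
w=grab("wrist","w3")
print(proj(w,[(545,-254,24)]))
E
```

```text
time_s: 1.38
ee_pos: [472.9, -291.7, 244.9]
ee_rot: [-179.4, 0.4, 21.8]
force: [-1.2, -0.3, -1.2]
gripper_width: 91.5
[ 472.8578886  -291.69133901  244.86016369] [-179.41688524    0.43618623   21.78327193] [-3.28449613e+01  1.66069667e+01  9.08181386e+01 -1.88996818e-02
  7.33028701e+01  3.53795315e+01]
[[254.73583947 106.64638333]]
```

View pics/w3.png

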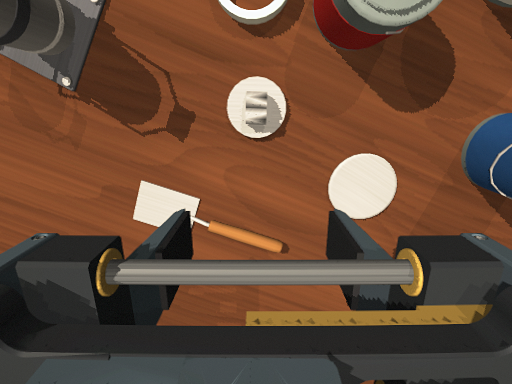

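The lid is at (257,107), with its saddle and groove running nearly horizontal in the image, so the jaws are already nearly aligned. I'll measure it.

Run:
```python
from h import *
w=load("w3"); im=w["pixels"]; hsv=cv2.cvtColor(im,cv2.COLOR_RGB2HSV)
m=((hsv[...,1]<70)).astype(np.uint8); m[:,:215]=0;m[:,300:]=0;m[:65]=0;m[150:]=0
cs=max(cv2.findContours(m,0,2)[0],key=cv2.contourArea); hull=cv2.convexHull(cs)
e=cv2.fitEllipse(hull); print(e); C=onz(w,e[0],10); print("lid",C)
# saddle: darker pixels inside disc
d=np.zeros_like(m); cv2.circle(d,tuple(int(v) for v in e[0]),24,1,-1)
dk=((hsv[...,2]<200)&(d>0)).astype(np.uint8)
c2=max(cv2.findContours(cv2.morphologyEx(dk,3,np.ones((5,5))),0,2)[0],key=cv2.contourArea)
print(cv2.minAreaRect(c2))
cv2.imwrite("pics/c3.png",cv2.resize(im[70:145,215:300,::-1],None,fx=8,fy=8,interpolation=2))
```

```text
((256.07977294921875, 106.75821685791016), (59.258140563964844, 61.46231460571289), 177.63946533203125)
lid [ 545.3837143 -255.3648536   10.       ]
((262.5, 111.0), (38.0, 33.0), 90.0)
```

View pics/c3.png

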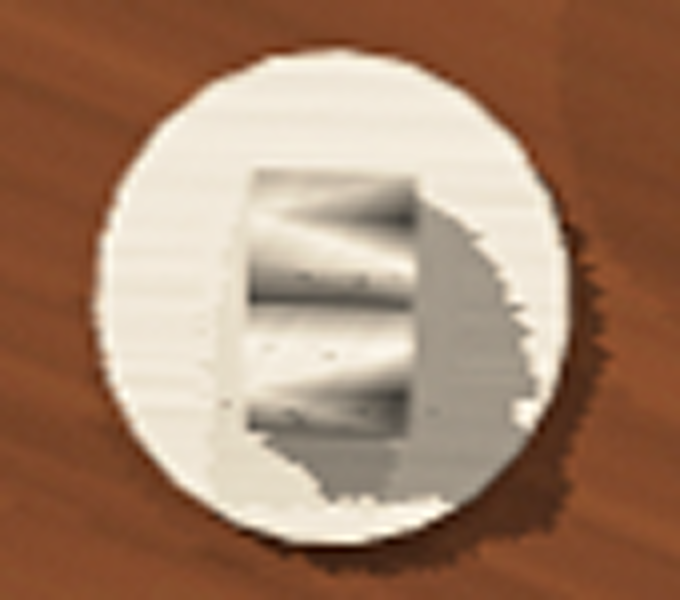

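The groove is level in the image, so the yaw is right to about 1°. The lid centre is at (545.4,-255.4), so I'll approach it.

```bash
python3 -m inch '[{"x":2,"y":-0.17,"z":0,"yaw":0,"gripper":1},{"x":2,"y":-0.17,"z":0,"yaw":0,"gripper":1},{"x":2,"y":-0.17,"z":2,"yaw":0,"gripper":1},{"x":2,"y":-0.17,"z":3,"yaw":0,"gripper":1},{"x":0,"y":0,"z":3,"yaw":0,"gripper":1},{"x":0,"y":0,"z":3,"yaw":0,"gripper":0.3},{"x":0,"y":0,"z":3,"yaw":0,"gripper":0.3},{"x":0,"y":0,"z":2.5,"yaw":0,"gripper":0.3},{"x":0,"y":0,"z":0,"yaw":0,"gripper":0.3},{"x":0,"y":0,"z":0,"yaw":0,"gripper":0.3},{"x":0,"y":0,"z":0,"yaw":0,"gripper":0.3}]'
```

```text
time_s: 2.35
ee_pos: [548.1, -260.8, 88.6]
ee_rot: [179.8, -0.2, 21.5]
force: [0.5, 0.3, 1.0]
gripper_width: 59.4
```

```bash
python3 -m inch '[{"x":-0.05,"y":-0.6,"z":0,"yaw":0,"gripper":0.2},{"x":0,"y":0,"z":2,"yaw":0,"gripper":0.2},{"x":0,"y":0,"z":2,"yaw":0,"gripper":0.2},{"x":0,"y":0,"z":1,"yaw":0,"gripper":0.2},{"x":0,"y":0,"z":0.4,"yaw":0,"gripper":0.2},{"x":0,"y":0,"z":0,"yaw":0,"gripper":0.2},{"x":0,"y":0,"z":0,"yaw":0,"gripper":0.2}]'
python3 - <<'E'
from h import *
w=grab("wrist","w4"); cv2.imwrite("pics/c4.png",crop(w,100,100,312,240,2))
s=telemetry.state();print(s['ee_pos'],s['ee_rot'])
E
```

```text
time_s: 2.93
ee_pos: [544.9, -254.2, 33.3]
ee_rot: [179.9, -0.1, 21.6]
force: [-0.2, -1.2, 0.4]
gripper_width: 54.7
[ 544.87945655 -254.20312078   33.21366546] [ 1.79894618e+02 -9.18537888e-02  2.15885274e+01]
```

View pics/c4.png

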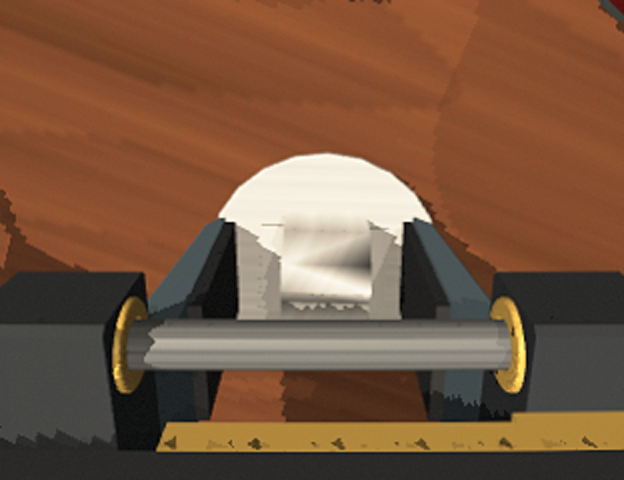

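The saddle is centred between the pads. I'll close on it, lift straight up and check the width.

```bash
python3 -m inch '[{"x":0,"y":0,"z":-0.05,"yaw":0,"gripper":-1},{"x":0,"y":0,"z":0,"yaw":0,"gripper":-1},{"x":0,"y":0,"z":0,"yaw":0,"gripper":-1},{"x":0,"y":0,"z":0,"yaw":0,"gripper":-1},{"x":0,"y":0,"z":0,"yaw":0,"gripper":-1},{"x":0,"y":0,"z":0,"yaw":0,"gripper":-1},{"x":0,"y":0,"z":0,"yaw":0,"gripper":-1}]' 35
python3 -m inch '[{"x":0,"y":0,"z":-1,"yaw":0,"gripper":-1},{"x":0,"y":0,"z":-3,"yaw":0,"gripper":-1},{"x":0,"y":0,"z":-3,"yaw":0,"gripper":-1},{"x":0,"y":0,"z":-3,"yaw":0,"gripper":-1},{"x":0,"y":0,"z":-3,"yaw":0,"gripper":-1},{"x":0,"y":0,"z":-3,"yaw":0,"gripper":-1},{"x":0,"y":0,"z":-3,"yaw":0,"gripper":-1},{"x":0,"y":0,"z":-2,"yaw":0,"gripper":-1},{"x":0,"y":0,"z":0,"yaw":0,"gripper":-1},{"x":0,"y":0,"z":0,"yaw":0,"gripper":-1}]'
```

```text
time_s: 3.57
ee_pos: [544.2, -254.0, 32.6]
ee_rot: [180.0, -0.0, 21.6]
force: [0.9, -0.5, 1.1]
gripper_width: 25.8
time_s: 4.4
ee_pos: [544.1, -253.8, 243.5]
ee_rot: [179.9, -0.1, 21.6]
force: [-1.2, 0.4, -1.7]
gripper_width: 26.0
```

The lid is held, with its underside 32.6 mm below the TCP. I'll turn the tool to the washer's yaw of about 85°; a positive tool turn reduces world yaw.

```bash
python3 -m inch '[{"x":0,"y":0,"z":-1,"yaw":-1,"gripper":-1},{"x":0,"y":0,"z":-1,"yaw":-1,"gripper":-1},{"x":0,"y":0,"z":0,"yaw":-1,"gripper":-1},{"x":0,"y":0,"z":0,"yaw":-1,"gripper":-1},{"x":0,"y":0,"z":0,"yaw":-1,"gripper":-1},{"x":0,"y":0,"z":0,"yaw":-1,"gripper":-1},{"x":0,"y":0,"z":0,"yaw":-1,"gripper":-1},{"x":0,"y":0,"z":0,"yaw":-1,"gripper":-1},{"x":0,"y":0,"z":0,"yaw":-1,"gripper":-1},{"x":0,"y":0,"z":0,"yaw":-1,"gripper":-1},{"x":0,"y":0,"z":0,"yaw":-1,"gripper":-1},{"x":0,"y":0,"z":0,"yaw":-1,"gripper":-1}]'
python3 -m inch '[{"x":2,"y":0,"z":0,"yaw":-0.7,"gripper":-1},{"x":3,"y":0.2,"z":0,"yaw":0,"gripper":-1},{"x":3,"y":0.2,"z":0,"yaw":0,"gripper":-1},{"x":3,"y":0.2,"z":0,"yaw":0,"gripper":-1},{"x":3,"y":0.2,"z":0,"yaw":0,"gripper":-1},{"x":2,"y":0.2,"z":0,"yaw":0,"gripper":-1},{"x":0,"y":0,"z":0,"yaw":0,"gripper":-1},{"x":0,"y":0,"z":0,"yaw":0,"gripper":-1}]'
python3 - <<'E'
from h import *
w=grab("wrist","w5"); s=telemetry.state();print(s['ee_pos'],s['ee_rot'],s['qpos'])
E
```

```text
time_s: 5.4
ee_pos: [542.9, -253.3, 259.8]
ee_rot: [-179.7, -0.1, 81.8]
force: [-0.4, 0.5, -1.2]
gripper_width: 25.8
time_s: 6.07
ee_pos: [568.1, -94.5, 260.4]
ee_rot: [-179.8, 0.0, 85.2]
force: [0.1, 0.2, -1.4]
gripper_width: 25.9
[568.14188046 -95.41642206 260.76216358] [-1.79804391e+02  2.66453939e-02  8.51364629e+01] [-1.06521814e+01  1.76984737e+01  8.69258152e+01 -4.77450360e-02
  7.55676405e+01 -5.77662159e+00]
```

View pics/w5.png

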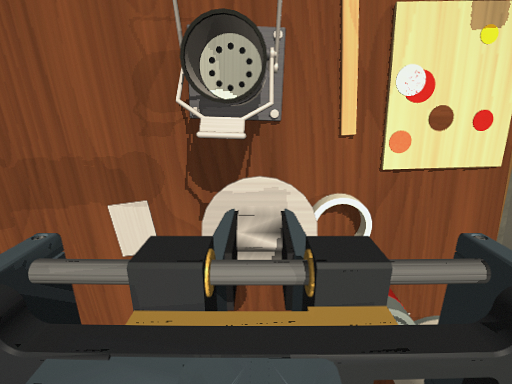

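The mouth's dark ring is at about (224,55), and the lever tab at about (221,127) faces us. The held lid hangs at (260,215). I'll fit the ring and tab for position and yaw.

Run:
```python
from h import *
w=load("w5"); im=w["pixels"]; hsv=cv2.cvtColor(im,cv2.COLOR_RGB2HSV)
m=(hsv[...,2]<62).astype(np.uint8); m[:,:172]=0;m[:,272:]=0;m[108:]=0
m=cv2.morphologyEx(m,cv2.MORPH_OPEN,np.ones((3,3)))
c=max(cv2.findContours(m,0,1)[0],key=cv2.contourArea); h=cv2.convexHull(c); e=cv2.fitEllipse(h);print("ring",e)
for z in(130,134): print(z,onz(w,e[0],z))
pts=np.array([onz(w,p[0],134)[:2] for p in h]); cc,r=cv2.minEnclosingCircle(pts.astype(np.float32));print("circ",cc,r)
M=onz(w,e[0],134)
t=((hsv[...,1]<60)&(hsv[...,2]>165)).astype(np.uint8); t[:112]=0;t[145:]=0;t[:,:190]=0;t[:,255:]=0
c=max(cv2.findContours(cv2.morphologyEx(t,2,np.ones((7,7))),0,1)[0],key=cv2.contourArea); rr=cv2.minAreaRect(c);print("tab",rr, cv2.boundingRect(c))
bx=cv2.boxPoints(rr);P=np.array([onz(w,p,150) for p in bx]);print(P.round(1))
for i in range(4):
    d=P[(i+1)%4]-P[i];print(np.linalg.norm(d),np.degrees(np.arctan2(-d[0],d[1])))
o=im.copy();cv2.ellipse(o,e,(255,0,0),1);cv2.drawContours(o,[c],-1,(0,255,0),1);cv2.drawContours(o,[bx.astype(int)],-1,(0,0,255),1)
cv2.imwrite("pics/c5.png",cv2.resize(o[0:150,160:290,::-1],None,fx=4,fy=4))
# lever angle scan
yaw=np.radians(84.5);ex=np.array([np.cos(yaw),np.sin(yaw),0]);ez=np.array([0,0,1])
ax=np.array([M[0],M[1],88])+12*ex
for q in np.arange(0.7,1.32,.1):
    a=q-np.radians(32); print(round(q,2),[proj(w,ax-L*np.cos(a)*ex+L*np.sin(a)*ez).round(1).tolist()[0] for L in(82,92,102)])
```

```text
ring ((222.05328369140625, 59.4405517578125), (89.72334289550781, 101.35350036621094), 9.116631507873535)
130 [543.2868341   32.55805396 130.        ]
134 [543.74426104  31.88071451 134.        ]
circ (539.8887939453125, 28.582490921020508) 46.4705924987793
tab ((221.92001342773438, 126.55999755859375), (44.04100036621094, 20.177650451660156), 1.7899105548858643) (200, 116, 45, 22)
[[517.2 -33.8 150. ]
 [520.3 -16.  150. ]
 [560.  -20.5 150. ]
 [557.6 -38.5 150. ]]
18.13409706078178 -9.87502646105407
39.93672485645492 -96.58294543327575
18.096125949406378 172.5806204940434
40.713928096019075 83.43109049251854
0.7 [[227.6, 133.0], [227.6, 142.2], [227.6, 151.3]]
0.8 [[226.7, 132.2], [226.6, 141.5], [226.6, 150.9]]
0.9 [[225.8, 130.5], [225.6, 139.9], [225.4, 149.5]]
1.0 [[224.8, 127.9], [224.5, 137.3], [224.2, 146.9]]
1.1 [[223.9, 124.3], [223.4, 133.6], [222.9, 143.1]]
1.2 [[222.9, 119.8], [222.2, 128.8], [221.6, 138.0]]
1.3 [[221.8, 114.3], [221.0, 122.8], [220.2, 131.6]]
```

View pics/c5.png

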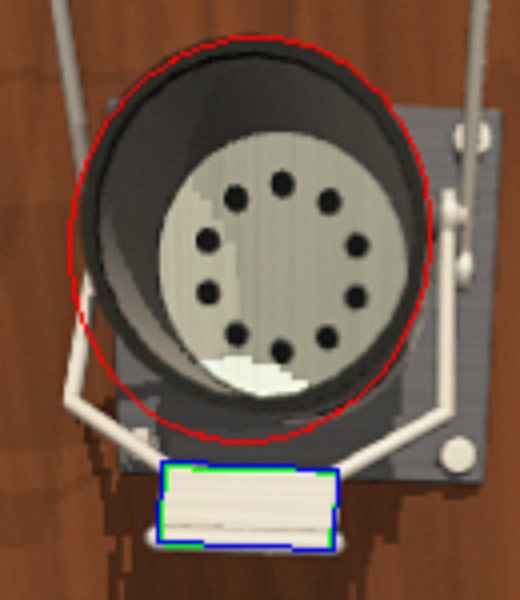

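The automatic ellipse is spoiled by the plate's shadow. Read by eye, the ring's extremes in the crop are top 42, bottom 408, left 80 and right 428, so its centre is at pixel (223.5,56.2). I'll recompute from those, and get the yaw from the plate edges.

Run:
```python
from h import *
w=load("w5"); f=lambda u,v,z:onz(w,(160+u/4,v/4),z)
ang=lambda d:np.degrees(np.arctan2(d[1],d[0]))
for n,p in dict(top=(253,42),right=(428,230),bot=(262,408),left=(80,235)).items(): print(n,f(*p,133).round(1))
print("c",f(254,225,133))
print("edge bottom yaw",ang(f(480,483,6)-f(122,475,6))+90,"right",ang(f(497,112,6)-f(483,483,6)))
a=f(457,455,8);b=f(470,137,8);print("screws",a,b,ang(b-a))
print("tab",ang(f(338,470,150)-f(160,462,150))+90)
```

```text
top [549.3  71.8 133. ]
right [584.8  30.2 133. ]
bot [542.5  -5.5 133. ]
left [505.1  36.1 133. ]
c [545.26639451  34.62208995 133.        ]
edge bottom yaw 83.95172085652642 right 84.19759524315
screws [593.85331749 -22.60820259   8.        ] [604.97983996  77.37874803   8.        ] 83.65026419481582
tab 82.6561439844753
```

The washer sits at about (544.3,33.2) with a yaw of 84°. I'll go over the mouth and lower the lid part-way.

```bash
python3 -m inch '[{"x":2.5,"y":-0.74,"z":0,"yaw":0.22,"gripper":-1},{"x":2.5,"y":-0.74,"z":0,"yaw":0,"gripper":-1},{"x":2.5,"y":-0.74,"z":0,"yaw":0,"gripper":-1},{"x":2.5,"y":-0.74,"z":0,"yaw":0,"gripper":-1},{"x":2.5,"y":-0.74,"z":0,"yaw":0,"gripper":-1},{"x":0,"y":0,"z":2.5,"yaw":0,"gripper":-1},{"x":0,"y":0,"z":2.5,"yaw":0,"gripper":-1},{"x":0,"y":0,"z":2.5,"yaw":0,"gripper":-1},{"x":0,"y":0,"z":0,"yaw":0,"gripper":-1},{"x":0,"y":0,"z":0,"yaw":0,"gripper":-1},{"x":0,"y":0,"z":0,"yaw":0,"gripper":-1},{"x":0,"y":0,"z":0,"yaw":0,"gripper":-1}]'
```

```text
time_s: 7.12
ee_pos: [545.9, 32.1, 189.1]
ee_rot: [179.8, -0.0, 83.9]
force: [-1.1, 0.4, -1.0]
gripper_width: 25.9
```

```bash
python3 -m inch '[{"x":0.04,"y":-0.15,"z":1,"yaw":0,"gripper":-1},{"x":0,"y":0,"z":0.9,"yaw":0,"gripper":-1},{"x":0,"y":0,"z":0,"yaw":0,"gripper":-1},{"x":0,"y":0,"z":0,"yaw":0,"gripper":-1},{"x":0,"y":0,"z":0,"yaw":0,"gripper":-1}]'
python3 -m inch '[{"x":0,"y":0,"z":0.2,"yaw":0,"gripper":-1},{"x":0,"y":0,"z":0.2,"yaw":0,"gripper":-1},{"x":0,"y":0,"z":0,"yaw":0,"gripper":-1},{"x":0,"y":0,"z":0,"yaw":0,"gripper":-1}]'
python3 -m inch '[{"x":0,"y":0,"z":0.2,"yaw":0,"gripper":-1},{"x":0,"y":0,"z":0.1,"yaw":0,"gripper":-1},{"x":0,"y":0,"z":0,"yaw":0,"gripper":-1},{"x":0,"y":0,"z":0,"yaw":0,"gripper":-1}]'
```

```text
time_s: 7.53
ee_pos: [543.3, 33.2, 168.4]
ee_rot: [-180.0, 0.0, 84.0]
force: [0.4, -0.2, -1.8]
gripper_width: 26.1
time_s: 7.87
ee_pos: [543.2, 33.2, 164.4]
ee_rot: [-180.0, 0.0, 84.0]
force: [-0.4, 0.1, -1.4]
gripper_width: 25.5
time_s: 8.2
ee_pos: [543.2, 33.2, 161.3]
ee_rot: [-180.0, 0.0, 84.0]
force: [-0.0, 0.4, -0.9]
gripper_width: 25.5
```

The plug has entered the mouth freely. I'll keep lowering by feel.

```bash
for i in 1; do :; done
python3 -m inch '[{"x":0,"y":0,"z":0.08,"yaw":0,"gripper":-1},{"x":0,"y":0,"z":0.05,"yaw":0,"gripper":-1},{"x":0,"y":0,"z":0,"yaw":0,"gripper":-1},{"x":0,"y":0,"z":0,"yaw":0,"gripper":-1}]'
python3 -m inch '[{"x":0,"y":0,"z":0.06,"yaw":0,"gripper":-1},{"x":0,"y":0,"z":0,"yaw":0,"gripper":-1},{"x":0,"y":0,"z":0,"yaw":0,"gripper":-1}]'
```

```text
time_s: 8.53
ee_pos: [543.3, 33.2, 160.1]
ee_rot: [-180.0, 0.0, 84.0]
force: [-0.6, 0.3, -1.1]
gripper_width: 26.1
time_s: 8.78
ee_pos: [543.4, 33.2, 159.6]
ee_rot: [180.0, 0.0, 84.0]
force: [0.4, 0.2, -1.3]
gripper_width: 26.3
```

```bash
python3 -m inch '[{"x":0,"y":0,"z":0.06,"yaw":0,"gripper":-1},{"x":0,"y":0,"z":0,"yaw":0,"gripper":-1},{"x":0,"y":0,"z":0,"yaw":0,"gripper":-1}]'
python3 -m inch '[{"x":0,"y":0,"z":0.06,"yaw":0,"gripper":-1},{"x":0,"y":0,"z":0,"yaw":0,"gripper":-1},{"x":0,"y":0,"z":0,"yaw":0,"gripper":-1}]'
```

```text
time_s: 9.03
ee_pos: [543.5, 33.2, 159.5]
ee_rot: [180.0, -0.0, 84.0]
force: [-1.2, -0.3, 4.5]
gripper_width: 26.5
time_s: 9.28
ee_pos: [543.6, 33.2, 159.4]
ee_rot: [179.9, -0.0, 84.0]
force: [-1.2, -0.1, 7.0]
gripper_width: 25.9
```

The lid is seated at TCP z 159.5, exactly as expected, and the seal's reaction can be felt. I'll ease off, release and rise.

```bash
python3 -m inch '[{"x":0,"y":0,"z":-0.06,"yaw":0,"gripper":-1},{"x":0,"y":0,"z":0,"yaw":0,"gripper":-0.3},{"x":0,"y":0,"z":0,"yaw":0,"gripper":-0.2},{"x":0,"y":0,"z":0,"yaw":0,"gripper":-0.2},{"x":0,"y":0,"z":0,"yaw":0,"gripper":-0.2},{"x":0,"y":0,"z":0,"yaw":0,"gripper":-0.2}]'
python3 -m inch '[{"x":0,"y":0,"z":-1,"yaw":0,"gripper":-0.2},{"x":0,"y":0,"z":-2,"yaw":0,"gripper":-0.2},{"x":0,"y":0,"z":-3,"yaw":0,"gripper":-0.2},{"x":0,"y":0,"z":-3,"yaw":0,"gripper":-0.2},{"x":0,"y":0,"z":-2,"yaw":0,"gripper":-0.2},{"x":0,"y":0,"z":0,"yaw":0,"gripper":-0.2},{"x":0,"y":0,"z":0,"yaw":0,"gripper":-0.2}]'
python3 - <<'E'
from h import *
w=grab("wrist","w6");t=grab("top","top6")
a=crop(w,60,0,400,230,1.8); b=crop(t,200,160,65,60,5)
a[:300,720-325:720]=b[:300]
cv2.imwrite("pics/c6.png",a)
# predicted bail geometry scan
M=np.array([543.9,33.3,130]);y=np.radians(84);ex=np.array([np.cos(y),np.sin(y),0]);ey=np.array([-np.sin(y),np.cos(y),0]);ez=np.array([0,0,1])
ax=M+12*ex-42*ez
for x,z in((60,180),(70,175),(80,170),(80,180),(90,160)): 
    P=[M*[1,1,0]+x*ex+z*ez+s*38*ey for s in(-1,1)]; print(x,z,proj(t,P).round(1).tolist(),proj(w,P).round(1).tolist())
E
```

```text
time_s: 9.78
ee_pos: [544.0, 33.2, 159.3]
ee_rot: [179.9, -0.0, 84.0]
force: [1.3, -1.2, 3.5]
gripper_width: 36.4
time_s: 10.37
ee_pos: [543.0, 33.3, 269.7]
ee_rot: [180.0, -0.0, 84.0]
force: [-0.5, 0.0, -0.9]
gripper_width: 36.4
60 180 [[216.1, 170.2], [212.5, 196.7]] [[305.2, 133.6], [215.5, 133.6]]
70 175 [[212.8, 170.1], [209.1, 196.5]] [[304.8, 121.3], [215.9, 121.2]]
80 170 [[209.5, 169.9], [205.8, 196.2]] [[304.4, 109.1], [216.3, 109.1]]
80 180 [[209.1, 169.3], [205.4, 195.9]] [[306.3, 109.1], [214.5, 109.1]]
90 160 [[206.4, 170.1], [202.8, 196.2]] [[303.1, 97.5], [217.5, 97.4]]
```

View pics/c6.png

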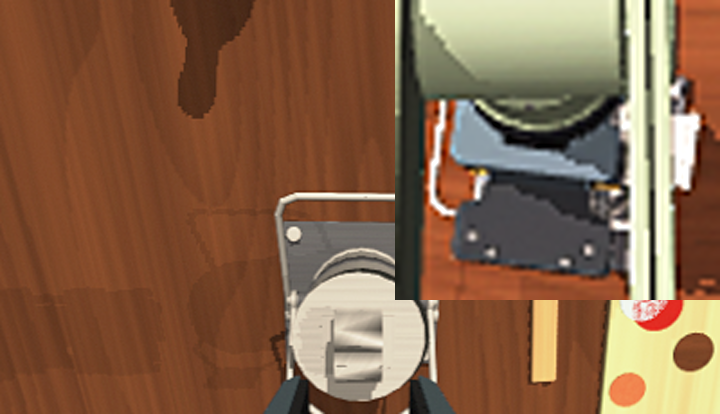

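The lid sits flat and its groove is level with the tool. The bail bar is at image row ≈109.5, which puts it at washer x ≈ 80 and, from the linkage, z ≈ 119. I'll bring the fingers down on its far side, one each side of the saddle's width.

```bash
python3 -m inch '[{"x":3,"y":0,"z":0,"yaw":0,"gripper":-0.1},{"x":3,"y":0,"z":0,"yaw":0,"gripper":-0.1},{"x":3,"y":0,"z":0,"yaw":0,"gripper":-0.1},{"x":2.5,"y":0,"z":0,"yaw":0,"gripper":-0.1},{"x":0,"y":0,"z":3,"yaw":0,"gripper":-0.1},{"x":0,"y":0,"z":3,"yaw":0,"gripper":-0.1},{"x":0,"y":0,"z":3,"yaw":0,"gripper":-0.1},{"x":0,"y":0,"z":3,"yaw":0,"gripper":-0.1},{"x":0,"y":0,"z":2,"yaw":0,"gripper":-0.1},{"x":0,"y":0,"z":0,"yaw":0,"gripper":-0.1},{"x":0,"y":0,"z":0,"yaw":0,"gripper":-0.1}]'
python3 - <<'E'
import numpy as np
for th in range(24,100,6):
    t=np.radians(th);x=0.2+90*np.cos(t);z=77.2+90*np.sin(t);print(th,"bar",round(x),round(z),"tcp",round(x+18),round(z+14))
E
```

```text
time_s: 11.38
ee_pos: [553.9, 147.3, 127.0]
ee_rot: [-179.7, 0.1, 84.0]
force: [0.6, 0.2, -0.2]
gripper_width: 40.5
24 bar 82 114 tcp 100 128
30 bar 78 122 tcp 96 136
36 bar 73 130 tcp 91 144
42 bar 67 137 tcp 85 151
48 bar 60 144 tcp 78 158
54 bar 53 150 tcp 71 164
60 bar 45 155 tcp 63 169
66 bar 37 159 tcp 55 173
72 bar 28 163 tcp 46 177
78 bar 19 165 tcp 37 179
84 bar 10 167 tcp 28 181
90 bar 0 167 tcp 18 181
96 bar -9 167 tcp 9 181
```

```bash
python3 -m inch '[{"x":-0.6,"y":0,"z":0,"yaw":0,"gripper":-0.1},{"x":-0.6,"y":0,"z":-0.1,"yaw":0,"gripper":-0.1},{"x":-0.5,"y":0,"z":-0.5,"yaw":0,"gripper":-0.1},{"x":-0.5,"y":0,"z":-0.5,"yaw":0,"gripper":-0.1},{"x":0,"y":0,"z":0,"yaw":0,"gripper":-0.1}]'
python3 -m inch '[{"x":-0.5,"y":0,"z":-0.7,"yaw":0,"gripper":-0.1},{"x":-0.6,"y":0,"z":-0.7,"yaw":0,"gripper":-0.1},{"x":-0.6,"y":0,"z":-0.6,"yaw":0,"gripper":-0.1},{"x":0,"y":0,"z":0,"yaw":0,"gripper":-0.1}]'
```

```text
time_s: 11.8
ee_pos: [554.1, 125.0, 142.4]
ee_rot: [179.8, -0.1, 83.9]
force: [-0.1, 0.6, 0.7]
gripper_width: 40.5
time_s: 12.13
ee_pos: [551.8, 107.5, 161.6]
ee_rot: [179.9, 0.0, 84.0]
force: [0.2, -0.5, 0.7]
gripper_width: 40.9
```

There's almost no force, so I'll check numerically whether the bail is following: compare the old and predicted bar positions in the scene and wrist views.

```bash
cat >> h.py <<'E'
M=np.array([543.9,33.3,0]);_y=np.radians(84);ex=np.array([np.cos(_y),np.sin(_y),0]);ey=np.array([-np.sin(_y),np.cos(_y),0]);ez=np.array([0,0,1.])
def L(x,y,z): return M+x*ex+y*ey+z*ez
def loc(p): d=np.array(p)-M; return np.array([d@ex,d@ey,p[2]])
E
python3 - <<'E'
from h import *
s=grab("scene","s7");s0=load("scene1");w=grab("wrist","w7")
print(loc(telemetry.state()['ee_pos']))
for n,(x,z) in dict(old=(80,119),new=(56,148)).items():
    for y in(0,30,-30):
        u=proj(s,L(x,y,z))[0].round().astype(int);f=lambda F:F["pixels"][u[1]-2:u[1]+3,u[0]-2:u[0]+3].mean(2).max().round()
        print(n,y,u,f(s0),f(s))
print(proj(w,[L(56,y,148) for y in(-15,0,15)]))
cv2.imwrite("pics/c7.png",np.hstack([crop(s,250,165,80,80,5),crop(w,156,150,200,200,2)]))
E
```

```text
[ 75.3144634    0.50431279 160.30329272]
old 0 [306 196] 218.0 87.0
old 30 [303 191] 200.0 115.0
old -30 [308 201] 224.0 97.0
new 0 [299 189] 159.0 189.0
new 30 [297 184] 100.0 156.0
new -30 [301 194] 139.0 187.0
[[282.36429706 265.23525487]
 [259.68811755 265.26688995]
 [237.00854403 265.27096361]]
```

The bar has left its old place and is bright at the predicted one, so it's following. I'll continue along the arc.

```bash
python3 -m inch '[{"x":-0.6,"y":0,"z":-0.5,"yaw":0,"gripper":-0.1},{"x":-0.6,"y":0,"z":-0.4,"yaw":0,"gripper":-0.1},{"x":-0.6,"y":0,"z":-0.4,"yaw":0,"gripper":-0.1},{"x":-0.6,"y":0,"z":-0.25,"yaw":0,"gripper":-0.1},{"x":-0.6,"y":0,"z":-0.2,"yaw":0,"gripper":-0.1},{"x":0,"y":0,"z":0,"yaw":0,"gripper":-0.1}]'
python3 -m inch '[{"x":-0.4,"y":0,"z":-0.1,"yaw":0,"gripper":-0.1},{"x":-0.4,"y":0,"z":-0.1,"yaw":0,"gripper":-0.1},{"x":0,"y":0,"z":0,"yaw":0,"gripper":-0.1},{"x":0,"y":0,"z":0,"yaw":0,"gripper":-0.1}]'
python3 -m inch '[{"x":-0.2,"y":0,"z":0,"yaw":0,"gripper":-0.1},{"x":0,"y":0,"z":0,"yaw":0,"gripper":-0.1}]'
python3 -m inch '[{"x":-0.2,"y":0,"z":0,"yaw":0,"gripper":-0.1},{"x":0,"y":0,"z":0,"yaw":0,"gripper":-0.1}]'
python3 -m inch '[{"x":-0.2,"y":0,"z":0,"yaw":0,"gripper":-0.1},{"x":0,"y":0,"z":0,"yaw":0,"gripper":-0.1}]'
```

```text
time_s: 12.73
ee_pos: [548.2, 77.7, 178.0]
ee_rot: [179.9, 0.0, 83.9]
force: [0.4, 0.0, 0.3]
gripper_width: 40.9
time_s: 13.07
ee_pos: [547.2, 70.8, 179.4]
ee_rot: [-180.0, 0.0, 84.0]
force: [-0.2, 0.2, -0.1]
gripper_width: 41.3
time_s: 13.23
ee_pos: [547.0, 68.9, 179.3]
ee_rot: [-180.0, 0.0, 84.0]
force: [-0.1, -0.5, 0.3]
gripper_width: 41.0
time_s: 13.4
ee_pos: [546.8, 66.9, 179.4]
ee_rot: [-180.0, 0.0, 84.0]
force: [0.6, -0.1, -0.0]
gripper_width: 41.2
time_s: 13.57
ee_pos: [546.6, 64.8, 179.4]
ee_rot: [180.0, 0.0, 84.0]
force: [-0.2, -0.0, -0.1]
gripper_width: 41.0
```

```bash
R='x'; python3 -m inch '[{"x":-0.2,"y":0,"z":0,"yaw":0,"gripper":-0.1},{"x":0,"y":0,"z":0,"yaw":0,"gripper":-0.1}]'
python3 -m inch '[{"x":-0.2,"y":0,"z":0,"yaw":0,"gripper":-0.1},{"x":0,"y":0,"z":0,"yaw":0,"gripper":-0.1}]'
python3 -m inch '[{"x":-0.15,"y":0,"z":0,"yaw":0,"gripper":-0.1},{"x":0,"y":0,"z":0,"yaw":0,"gripper":-0.1}]'
python3 -m inch '[{"x":-0.15,"y":0,"z":0,"yaw":0,"gripper":-0.1},{"x":0,"y":0,"z":0,"yaw":0,"gripper":-0.1}]'
```

```text
time_s: 13.73
ee_pos: [546.4, 62.9, 179.5]
ee_rot: [180.0, -0.0, 84.0]
force: [-0.1, -0.0, 0.5]
gripper_width: 40.9
time_s: 13.9
ee_pos: [546.3, 61.3, 179.6]
ee_rot: [180.0, -0.1, 84.0]
force: [-1.0, 2.2, 1.7]
gripper_width: 40.9
time_s: 14.07
ee_pos: [546.2, 60.3, 179.7]
ee_rot: [180.0, -0.1, 83.9]
force: [-0.0, 4.3, 1.7]
gripper_width: 40.7
time_s: 14.23
ee_pos: [546.1, 59.3, 179.8]
ee_rot: [180.0, -0.2, 83.9]
force: [-0.7, 6.1, 1.6]
gripper_width: 40.9
```

Contact with the first crest, and the force is building as described. I'll go on in small steps.

```bash
python3 -m inch '[{"x":-0.15,"y":0,"z":0,"yaw":0,"gripper":-0.1},{"x":0,"y":0,"z":0,"yaw":0,"gripper":-0.1}]'
python3 -m inch '[{"x":-0.15,"y":0,"z":0,"yaw":0,"gripper":-0.1},{"x":0,"y":0,"z":0,"yaw":0,"gripper":-0.1}]'
python3 -m inch '[{"x":-0.15,"y":0,"z":0,"yaw":0,"gripper":-0.1},{"x":0,"y":0,"z":0,"yaw":0,"gripper":-0.1}]'
```

```text
time_s: 14.4
ee_pos: [546.1, 58.6, 179.9]
ee_rot: [180.0, -0.3, 83.9]
force: [-0.2, 9.1, 2.3]
gripper_width: 41.3
time_s: 14.57
ee_pos: [546.0, 57.7, 180.1]
ee_rot: [180.0, -0.3, 83.9]
force: [-0.4, 10.0, 3.9]
gripper_width: 41.3
time_s: 14.73
ee_pos: [545.4, 53.1, 179.4]
ee_rot: [180.0, 0.1, 84.1]
force: [0.4, -0.3, -0.5]
gripper_width: 40.8
```

The force faded with a jump, so the bar has dropped in. I'll back off and use the last picture on this.

```bash
python3 -m inch '[{"x":1,"y":0,"z":0,"yaw":0,"gripper":-0.1},{"x":1,"y":0,"z":-1,"yaw":0,"gripper":-0.1},{"x":0,"y":0,"z":-3,"yaw":0,"gripper":-0.1},{"x":-3,"y":0,"z":-3,"yaw":0,"gripper":-1},{"x":-3,"y":0,"z":-2,"yaw":0,"gripper":-1},{"x":-3,"y":0,"z":0,"yaw":0,"gripper":-1},{"x":-3,"y":0,"z":0,"yaw":0,"gripper":-1},{"x":-3,"y":0,"z":0,"yaw":0,"gripper":-1},{"x":0,"y":0,"z":0,"yaw":0,"gripper":-1},{"x":0,"y":0,"z":0,"yaw":0,"gripper":-1}]'
python3 - <<'E'
from h import *
w=grab("wrist","w8");s=grab("scene","s8");t=grab("top","t8"); e=telemetry.state()['ee_pos'];print(loc(e))
print(proj(w,[L(0,0,164),L(0,38,164),L(0,-38,164),L(-70,0,150)]).round(),proj(s,L(0,0,164)))
a=crop(w,150,0,220,180,2.5); b=crop(s,255,165,60,72,6.25)[:450]
o=np.hstack([a,b])[:, :800]; print(o.shape)
cv2.imwrite("pics/c8.png",o)
E
```

```text
time_s: 15.57
ee_pos: [531.9, -75.9, 269.5]
ee_rot: [180.0, 0.0, 83.9]
force: [0.0, -0.7, 0.6]
gripper_width: 0.3
[-108.0106524     0.49714367  269.1090601 ]
[[260.  73.]
 [215.  73.]
 [304.  73.]
 [260. 152.]] [[281.37159107 186.15415138]]
(450, 800, 3)
```

View pics/c8.png

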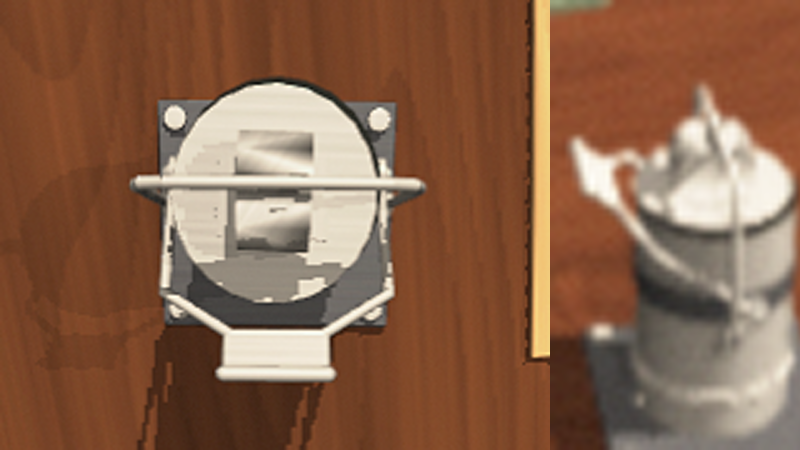

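The bar lies across the middle of the saddle at crop row 183, exactly where the groove was predicted. The lever tab is at rows 330–378. Next I'll bring the shut fingers over the tab, keeping the gripper's body outboard of the pot, and press along the tab's arc.

```bash
python3 - <<'E'
from h import *
w=load("w8")
for q in (1.1,1.2,1.25,1.3):
    a=q-np.radians(32);print(q,[proj(w,L(12-r*np.cos(a),0,88+r*np.sin(a))).round(1)[0,1]*2.5 for r in(82,92,102)])
for d in range(44,-33,-4):
    a=np.radians(d)
    if d>=0: x=12-102*np.cos(a)+2*np.sin(a);z=88+102*np.sin(a)+2*np.cos(a);tx=x-8+ (8-8*d/44)*1.0
    else: x=12-98*np.cos(a)+2*np.sin(a);z=88+98*np.sin(a)+2*np.cos(a);tx=x-16
    print(d,"contact",round(x),round(z),"tcp",round(tx),round(z+22))
E
python3 -m inch '[{"x":1.2,"y":0,"z":2,"yaw":0,"gripper":-1},{"x":1.2,"y":0,"z":2,"yaw":0,"gripper":-1},{"x":1.2,"y":0,"z":2,"yaw":0,"gripper":-1},{"x":0,"y":0,"z":1.5,"yaw":0,"gripper":-1},{"x":0,"y":0,"z":0,"yaw":0,"gripper":-1},{"x":0,"y":0,"z":0,"yaw":0,"gripper":-1}]'
```

```text
1.1 [np.float64(344.75), np.float64(367.5), np.float64(390.5)]
1.2 [np.float64(335.0), np.float64(357.0), np.float64(379.5)]
1.25 [np.float64(329.25), np.float64(350.75), np.float64(372.75)]
1.3 [np.float64(322.75), np.float64(343.75), np.float64(365.25)]
44 contact -60 160 tcp -68 182
40 contact -65 155 tcp -72 177
36 contact -69 150 tcp -76 172
32 contact -73 144 tcp -79 166
28 contact -77 138 tcp -82 160
24 contact -80 131 tcp -85 153
20 contact -83 125 tcp -87 147
16 contact -85 118 tcp -88 140
12 contact -87 111 tcp -90 133
8 contact -89 104 tcp -90 126
4 contact -90 97 tcp -90 119
0 contact -90 90 tcp -90 112
-4 contact -86 83 tcp -102 105
-8 contact -85 76 tcp -101 98
-12 contact -84 70 tcp -100 92
-16 contact -83 63 tcp -99 85
-20 contact -81 56 tcp -97 78
-24 contact -78 50 tcp -94 72
-28 contact -75 44 tcp -91 66
-32 contact -72 38 tcp -88 60
time_s: 16.22
ee_pos: [535.5, -38.2, 193.6]
ee_rot: [-179.9, 0.0, 84.1]
force: [0.8, 0.4, -0.1]
gripper_width: 0.5
```

```bash
python3 -m inch '[{"x":0,"y":0,"z":0.8,"yaw":0,"gripper":-1},{"x":0,"y":0,"z":0.5,"yaw":0,"gripper":-1},{"x":0,"y":0,"z":0.4,"yaw":0,"gripper":-1},{"x":0,"y":0,"z":0,"yaw":0,"gripper":-1}]'
python3 -m inch '[{"x":-0.2,"y":0,"z":0.4,"yaw":0,"gripper":-1},{"x":-0.2,"y":0,"z":0.4,"yaw":0,"gripper":-1},{"x":0,"y":0,"z":0,"yaw":0,"gripper":-1}]'
```

```text
time_s: 16.55
ee_pos: [535.3, -39.4, 176.4]
ee_rot: [-179.9, 0.0, 84.0]
force: [-0.9, 0.5, -0.7]
gripper_width: 0.7
time_s: 16.8
ee_pos: [535.2, -44.0, 168.5]
ee_rot: [180.0, 0.0, 84.0]
force: [0.0, -0.5, 0.1]
gripper_width: 0.5
```

```bash
python3 -m inch '[{"x":-0.25,"y":0,"z":0.5,"yaw":0,"gripper":-1},{"x":-0.25,"y":0,"z":0.5,"yaw":0,"gripper":-1},{"x":0,"y":0,"z":0,"yaw":0,"gripper":-1}]'
python3 -m inch '[{"x":-0.2,"y":0,"z":0.5,"yaw":0,"gripper":-1},{"x":-0.2,"y":0,"z":0.5,"yaw":0,"gripper":-1},{"x":0,"y":0,"z":0,"yaw":0,"gripper":-1}]'
python3 -m inch '[{"x":-0.1,"y":0,"z":0.5,"yaw":0,"gripper":-1},{"x":-0.1,"y":0,"z":0.5,"yaw":0,"gripper":-1},{"x":0,"y":0,"z":0,"yaw":0,"gripper":-1}]'
python3 - <<'E'
from h import *
s=grab("scene","s9");s8=load("s8");
print(loc(telemetry.state()['ee_pos']))
for d in(38,30,22,14,8):
    a=np.radians(d);u=proj(s,L(12-92*np.cos(a),22,88+92*np.sin(a)))[0].round().astype(int);f=lambda F:F["pixels"][u[1]-1:u[1]+2,u[0]-1:u[0]+2].mean().round()
    print(d,u,f(s8),f(s))
E
```

```text
time_s: 17.05
ee_pos: [534.2, -48.7, 157.9]
ee_rot: [-179.9, 0.0, 84.0]
force: [0.8, 0.2, 0.5]
gripper_width: 0.0
time_s: 17.3
ee_pos: [534.0, -52.7, 147.9]
ee_rot: [-180.0, 0.0, 84.0]
force: [0.1, -0.3, 1.5]
gripper_width: 0.2
time_s: 17.55
ee_pos: [534.0, -54.5, 138.1]
ee_rot: [-180.0, 0.0, 84.0]
force: [-0.1, -0.6, 1.3]
gripper_width: 0.5
[-88.0007859    0.76762682 138.31225613]
38 [261 189] 193.0 58.0
30 [259 193] 150.0 67.0
22 [257 196] 97.0 62.0
14 [256 199] 92.0 60.0
8 [255 202] 91.0 111.0
```

```bash
python3 -m inch '[{"x":-0.1,"y":0,"z":0.5,"yaw":0,"gripper":-1},{"x":0,"y":0,"z":0.5,"yaw":0,"gripper":-1},{"x":0,"y":0,"z":0,"yaw":0,"gripper":-1}]'
python3 -m inch '[{"x":0,"y":0,"z":0.5,"yaw":0,"gripper":-1},{"x":0,"y":0,"z":0.5,"yaw":0,"gripper":-1},{"x":0,"y":0,"z":0,"yaw":0,"gripper":-1}]'
python3 -m inch '[{"x":-0.1,"y":0,"z":0.4,"yaw":0,"gripper":-1},{"x":-0.1,"y":0,"z":0.4,"yaw":0,"gripper":-1},{"x":0,"y":0,"z":0,"yaw":0,"gripper":-1}]'
```

```text
time_s: 17.85
ee_pos: [533.9, -55.3, 128.1]
ee_rot: [-180.0, 0.0, 84.0]
force: [-0.0, -1.6, 1.4]
gripper_width: 0.5
time_s: 18.1
ee_pos: [533.9, -55.1, 118.0]
ee_rot: [-180.0, -0.0, 84.0]
force: [0.1, -0.5, 1.3]
gripper_width: 0.7
time_s: 18.35
ee_pos: [533.6, -56.9, 110.1]
ee_rot: [-180.0, -0.0, 84.0]
force: [-0.1, 0.7, -0.3]
gripper_width: 0.5
```

```bash
python3 -m inch '[{"x":-0.3,"y":0,"z":0.4,"yaw":0,"gripper":-1},{"x":-0.3,"y":0,"z":0.4,"yaw":0,"gripper":-1},{"x":0,"y":0,"z":0,"yaw":0,"gripper":-1}]'
python3 -m inch '[{"x":-0.1,"y":0,"z":0.4,"yaw":0,"gripper":-1},{"x":0,"y":0,"z":0.3,"yaw":0,"gripper":-1},{"x":0,"y":0,"z":0,"yaw":0,"gripper":-1}]'
python3 - <<'E'
from h import *
w=grab("wrist","w10");hsv=cv2.cvtColor(w["pixels"],cv2.COLOR_RGB2HSV)
print(loc(telemetry.state()['ee_pos']))
print("bar row pred closed",proj(w,L(0,38,164)),proj(w,L(0,38,160)))
t=((hsv[...,1]<60)&(hsv[...,2]>150)).astype(np.uint8)
for u in(205,210,215,300,305,310): r=np.where(t[:,u])[0]; print(u,r[:60:3])
E
```

```text
time_s: 18.6
ee_pos: [532.9, -63.7, 102.1]
ee_rot: [-180.0, 0.0, 84.0]
force: [-0.5, 0.0, 0.9]
gripper_width: 0.1
time_s: 18.85
ee_pos: [532.9, -64.5, 95.2]
ee_rot: [-180.0, 0.0, 84.0]
force: [-0.4, -0.2, 0.8]
gripper_width: 0.3
[-98.38756775   0.88827838  95.3525871 ]
bar row pred closed [[117.56663431  37.40867428]] [[124.64708982  40.94070783]]
205 [ 0  3  6  9 12 15 18 21 24 27 30 33 36 39 42 45 54 57 60 63]
210 [ 0  3  6  9 12 15 18 21 24 27 30 33 36 39 42 45 54 57 60 63]
215 [ 0  3  6  9 12 36 39 42 45 56 59 62 65 68 71 74 77 80 83 86]
300 [ 1  4  7 10 13 16 19 22 32 36 39 42 45 57 60 63 66 69 72 75]
305 [ 2  5  8 11 14 17 20 23 30 33 37 40 43 46 58 61 64 67 70 73]
310 [ 3  6  9 12 15 18 21 24 27 30 33 36 39 42 45 54 57 60 63 66]
```

The forces are small, which is plausible given the linkage's high leverage. I'll verify the lever angle numerically by scanning brightness along the lever arm in the scene view.

```bash
cat >> h.py <<'E'
def levscan(f,ds=range(-36,50,3)):
    g=f["pixels"].mean(2).astype(np.float32);out=[]
    for d in ds:
        a=np.radians(d);b=[]
        for off in(0,7,-7):
            P=np.array([L(12-r*np.cos(a)+off*np.sin(a),-45.5,88+r*np.sin(a)+off*np.cos(a)) for r in np.linspace(35,66,25)])
            u=proj(f,P).astype(np.float32);b.append(cv2.remap(g,u[:,:1],u[:,1:],1).mean())
        out.append((d,round(float(b[0])),round(float(b[0]-(b[1]+b[2])/2))))
    return out
E
python3 - <<'E'
from h import *
s=grab("scene","s10");print("s8",levscan(load("s8")));print("now",levscan(s)); print(levscan(load("scene1")))
E
```

```text
s8 [(-36, 108, 1), (-33, 106, 0), (-30, 104, 1), (-27, 101, 0), (-24, 99, 0), (-21, 97, 0), (-18, 95, 1), (-15, 93, 0), (-12, 90, -2), (-9, 90, 2), (-6, 91, 7), (-3, 88, 8), (0, 83, 5), (3, 76, 1), (6, 69, -2), (9, 62, -6), (12, 57, -8), (15, 53, -12), (18, 50, -15), (21, 51, -17), (24, 59, -15), (27, 72, -11), (30, 86, -12), (33, 103, -2), (36, 136, 37), (39, 155, 57), (42, 133, 22), (45, 111, -17), (48, 107, -16)]
now [(-36, 107, 1), (-33, 105, 2), (-30, 103, 1), (-27, 98, -6), (-24, 94, -20), (-21, 93, -34), (-18, 103, -31), (-15, 136, 9), (-12, 172, 64), (-9, 179, 80), (-6, 152, 39), (-3, 109, -16), (0, 87, -30), (3, 76, -21), (6, 69, -12), (9, 62, -8), (12, 57, -11), (15, 52, -15), (18, 51, -17), (21, 54, -16), (24, 65, -6), (27, 79, 8), (30, 90, 15), (33, 95, 10), (36, 97, 4), (39, 99, 1), (42, 102, 2), (45, 104, 5), (48, 104, 1)]
[(-36, 106, 0), (-33, 105, 1), (-30, 103, 2), (-27, 101, 1), (-24, 97, -1), (-21, 95, -1), (-18, 93, 1), (-15, 92, 1), (-12, 90, 0), (-9, 88, 2), (-6, 87, 5), (-3, 85, 5), (0, 81, 4), (3, 76, 2), (6, 70, 0), (9, 63, -4), (12, 57, -8), (15, 53, -12), (18, 49, -18), (21, 50, -24), (24, 60, -24), (27, 76, -25), (30, 95, -19), (33, 129, 16), (36, 175, 75), (39, 184, 81), (42, 145, 19), (45, 116, -27), (48, 108, -25)]
```

The scan shows the lever at about -10° from level (it was at 38°), so it's following the fingers. I'll continue down to home at -32°.

```bash
python3 -m inch '[{"x":0.05,"y":0,"z":0.4,"yaw":0,"gripper":-1},{"x":0.1,"y":0,"z":0.4,"yaw":0,"gripper":-1},{"x":0,"y":0,"z":0,"yaw":0,"gripper":-1}]'
python3 -m inch '[{"x":0.1,"y":0,"z":0.4,"yaw":0,"gripper":-1},{"x":0.15,"y":0,"z":0.4,"yaw":0,"gripper":-1},{"x":0,"y":0,"z":0,"yaw":0,"gripper":-1}]'
python3 -m inch '[{"x":0.15,"y":0,"z":0.4,"yaw":0,"gripper":-1},{"x":0.15,"y":0,"z":0.3,"yaw":0,"gripper":-1},{"x":0,"y":0,"z":0,"yaw":0,"gripper":-1}]'
python3 -m inch '[{"x":0.1,"y":0,"z":0.3,"yaw":0,"gripper":-1},{"x":0.1,"y":0,"z":0.3,"yaw":0,"gripper":-1},{"x":0,"y":0,"z":0,"yaw":0,"gripper":-1}]'
```

```text
time_s: 19.2
ee_pos: [532.8, -62.7, 87.1]
ee_rot: [-179.9, 0.0, 84.0]
force: [0.1, -0.1, -0.1]
gripper_width: 0.5
time_s: 19.45
ee_pos: [533.0, -59.9, 78.9]
ee_rot: [-179.9, -0.0, 84.0]
force: [0.1, 0.3, 0.2]
gripper_width: 0.6
time_s: 19.7
ee_pos: [533.3, -56.9, 72.1]
ee_rot: [-179.9, -0.0, 84.0]
force: [-0.5, 0.2, 0.0]
gripper_width: 0.2
time_s: 19.95
ee_pos: [533.6, -55.0, 66.3]
ee_rot: [-179.9, -0.0, 84.0]
force: [-0.1, -0.7, 0.2]
gripper_width: 0.7
```

```bash
python3 - <<'E'
from h import *
print([v for v in levscan(grab("scene","s11"),range(-36,0,2))])
E
python3 -m inch '[{"x":0.1,"y":0,"z":0.3,"yaw":0,"gripper":-1},{"x":0,"y":0,"z":0.2,"yaw":0,"gripper":-1},{"x":0,"y":0,"z":0,"yaw":0,"gripper":-1}]'
python3 -m inch '[{"x":0,"y":0,"z":0.2,"yaw":0,"gripper":-1},{"x":0,"y":0,"z":0.1,"yaw":0,"gripper":-1},{"x":0,"y":0,"z":0,"yaw":0,"gripper":-1}]'
```

```text
[(-36, 130, 7), (-34, 147, 33), (-32, 154, 47), (-30, 150, 43), (-28, 136, 22), (-26, 119, -1), (-24, 106, -16), (-22, 99, -19), (-20, 96, -15), (-18, 93, -10), (-16, 92, -6), (-14, 90, -4), (-12, 90, -2), (-10, 91, 2), (-8, 92, 6), (-6, 91, 8), (-4, 89, 7), (-2, 86, 6)]
time_s: 20.25
ee_pos: [533.8, -54.2, 61.5]
ee_rot: [-180.0, 0.0, 84.0]
force: [-1.0, 1.2, -0.2]
gripper_width: 0.6
time_s: 20.5
ee_pos: [534.4, -54.2, 59.8]
ee_rot: [180.0, -0.0, 84.0]
force: [-2.4, 1.0, 7.3]
gripper_width: 0.5
```

The lever has gone home (peak at -32°) and the tab now pushes back on a firm stop. One light extra press, then I'll withdraw outward and up.

```bash
python3 -m inch '[{"x":0,"y":0,"z":0.15,"yaw":0,"gripper":-1},{"x":0,"y":0,"z":0,"yaw":0,"gripper":-1},{"x":0,"y":0,"z":0,"yaw":0,"gripper":-1}]'
python3 -m inch '[{"x":0,"y":0,"z":-0.8,"yaw":0,"gripper":-1},{"x":-1,"y":0,"z":-1.5,"yaw":0,"gripper":-1},{"x":-1.5,"y":0,"z":-3,"yaw":0,"gripper":-1},{"x":-1,"y":0,"z":-3.5,"yaw":0,"gripper":-1},{"x":0,"y":0,"z":-3.5,"yaw":0,"gripper":-1},{"x":0,"y":0,"z":-3.5,"yaw":0,"gripper":-1},{"x":0,"y":0,"z":-3.5,"yaw":0,"gripper":-1},{"x":0,"y":0,"z":-2,"yaw":0,"gripper":-1},{"x":0,"y":0,"z":0,"yaw":0,"gripper":-1},{"x":0,"y":0,"z":0,"yaw":0,"gripper":-1}]'
python3 - <<'E'
from h import *
s=grab("scene","s12");w=grab("wrist","w12");w8=load("w8")
print(levscan(s,range(-36,-20,2)), loc(telemetry.state()['ee_pos']))
# lid disc bounds and bar in local coords
hsv=cv2.cvtColor(w["pixels"],cv2.COLOR_RGB2HSV)
for F,n in((w8,"before"),(w,"after")):
    g=F["pixels"].mean(2).astype(np.float32)
    for yy in(-45,44):
        x=np.arange(-12,12.1,1.);u=proj(F,[L(a,yy,162) for a in x]).astype(np.float32)
        v=cv2.remap(g,u[:,:1],u[:,1:],1).ravel();print(n,yy,"bar x~",x[v>v.max()-40],round(float(v.max())))
    h=cv2.cvtColor(F["pixels"],cv2.COLOR_RGB2HSV)
    for yy in (-30,30):
        x=np.arange(-60,60.1,.5);u=proj(F,[L(a,yy,137) for a in x]).astype(np.float32)
        v=cv2.remap(g,u[:,:1],u[:,1:],1).ravel();d=np.diff(v);print("  lid edges y",yy,[(x[i],round(float(d[i]))) for i in np.argsort(-abs(d))[:6]])
cv2.imwrite("pics/c12.png",crop(w,150,0,220,200,2.5))
E
```

```text
time_s: 20.75
ee_pos: [534.5, -54.1, 59.4]
ee_rot: [179.9, -0.0, 84.0]
force: [-3.6, 0.2, 13.1]
gripper_width: 0.3
time_s: 21.58
ee_pos: [530.7, -89.2, 271.4]
ee_rot: [179.8, 0.0, 84.0]
force: [-0.1, 0.3, -0.5]
gripper_width: 0.1
[(-36, 131, 8), (-34, 147, 33), (-32, 155, 47), (-30, 150, 43), (-28, 137, 22), (-26, 119, -2), (-24, 107, -16), (-22, 100, -19)] [-123.04936062    1.44879176  269.00063876]
before -45 bar x~ [0. 1.] 228
before 44 bar x~ [1. 2.] 225
  lid edges y -30 [(np.float64(0.5), -51), (np.float64(-48.5), 42), (np.float64(1.5), 37), (np.float64(-49.0), 36), (np.float64(2.0), 34), (np.float64(2.5), 34)]
  lid edges y 30 [(np.float64(-42.5), -54), (np.float64(-43.0), -51), (np.float64(-25.5), 47), (np.float64(-47.5), 37), (np.float64(2.5), 37), (np.float64(1.0), -36)]
after -45 bar x~ [-1.  0.] 230
after 44 bar x~ [0. 1.] 227
  lid edges y -30 [(np.float64(51.0), -46), (np.float64(0.0), -40), (np.float64(22.0), -39), (np.float64(-24.0), 37), (np.float64(-24.5), 36), (np.float64(-43.5), -35)]
  lid edges y 30 [(np.float64(23.0), -48), (np.float64(51.0), -48), (np.float64(0.5), -45), (np.float64(22.5), -43), (np.float64(2.5), 38), (np.float64(1.0), -32)]
```

The lever has stayed home, the bar is centred at x≈0 over the groove, and the lid is within about 1 mm of centre. The arm is clear, so I'm handing in.

```bash
python3 -c "
from workcell import env
print(env.job_done())"
```

```text
the job is handed in; nothing more can be done
None
```

The brush washer is closed for the night and the job is handed in, at about 22 s of the 67 s allowed. No verdict came back.

**What I did**
- **Lid:** I picked it up by the saddle and lowered it into the mouth. It seated at the expected height (TCP z 159.5 mm) with about 7 N on the seal, and I let go.
- **Bail:** I swung it over with two open fingers, one on each side of the saddle. The push rose to about 10 N over the first crest, then faded as the bar dropped in. A picture showed the bar across the middle of the saddle.
- **Lever:** I pressed the tab down along its arc with the fingers shut. It went home, and I gave it a 13 N press against its stop before backing off.

**Last checks, with the arm clear**
- **Lever angle:** the scene camera showed the lever at about -32° (fully home), the same before the final press and after I let go.
- **Bar:** it lies within about 1 mm of the groove line at both ends.
- **Lid:** it is centred to about 1 mm. I did not measure directly whether it sits square on the seal.
- **Doubts:** the force on the tab stayed at only 1–2 N on the way down, so I judged the lever's progress from images rather than by feel. My allowance of 12 viewed pictures was used up before the lever press, so the final checks are numeric. I did not re-check the other things on the bench, but no contact with them was felt.
- **Failed along the way:** the first few move calls were refused until every row carried all its fields. One automatic fit of the mouth's rim was spoiled by shadow, so I read its edges by eye instead.

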